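Sweep loose nuts off the bench into the red bin

ROBOT

A 6-joint arm with a two-finger parallel gripper is mounted at the origin on the work surface. World frame = base frame: x ahead of the robot, y to its left, z up, the work surface at z = 0. Lengths are in mm, angles in rad, forces in N, time in s.
With the tool pointing down it reaches from about 400 to 925 mm from the base axis. Payload 12.5 kg.
Tool frame: the origin (TCP) lies midway between the tips of the shut fingers; the grasp point (between the pads) lies 19 mm behind it; z points along the fingers, y is the line along which they close (so a half turn about z gives the same grasp; the last joint's range is limited). The gripper opens to 95 mm and grips with 3 to 60 N. Pads are 20 mm wide; open, the fingers measure 119 mm over their backs; the gripper's body (75 mm by 180 mm) begins 59 mm behind the grasp point.
Start: joints at [1.201, 0.491, 1.559, -0, 1.092, -0.106], TCP at [162.952, 603.402, 214.661] pointing down, gripper open.
Joint ranges: [-3.1, 3.1], [-0.84, 2.19], [0.05, 2.79], [-1.13, 4.28], [0.06, 2.93], [-2.69, 2.69]. Speed limits (rad/s): [2.22, 2.22, 2.79, 3.14, 3.14, 3.14].

INTERFACE

Orientations are given as [roll, pitch, yaw] about the fixed x, y, z axes, in that order (R = Rz(yaw) Ry(pitch) Rx(roll)).
In Python, from cell import state, read_camera, camera_info, env gives the robot as it stands.
- The arm moves only by the tool move_arm, never from a script. Its argument "commands" is a list of rows, each a list of 3 entries, a list of its own where there are three numbers: the shift along the world's x, y, z in cm, then the turn, a rotation vector about the world's x, y, z in degrees, then the opening, from 0 (shut) to 1 (fully open). A call has 1 to 10 rows; each row shifts and turns the commanded pose from where the row before left it; what a row does not reach is not made up. A row lasts 1/10 s, in which the tool goes at most 50 mm and 8.59 degrees, less where a joint would pass 70% of its speed; a pose out of reach is approached as far as the arm can. A call with a gripper value outside its range is refused whole. The fingers move at their own pace and stop on an object; the grip force is fixed at half the most. Time passes only in rows, so rows that do not move let the fingers close. It gives the time, the measured TCP pose, the force, the opening and the grip force at its end, in the units of the state.
- state(): the state, without advancing time (a new reading comes with each control period).
- read_camera(name): name is "side" or "top"; returns the picture (420x560x3 uint8, blue, green, red); there is no depth.
- camera_info(name): a dict with "K" (3x3 intrinsics, pixels), "cam_to_world" (4x4, takes a point from camera to world coordinates). Camera axes: x right, y down, z forward; pixel columns grow to the right and rows downward; lengths in mm; the calibration is good to about 2 mm. A picture is of the moment at which its call begins. camera_info takes no time and is no camera call.
- env.job_done(): hands the job in; it is judged then, once.
The state is a dict: "t": time; "joints": joint angles; "qvel": joint speeds; "tau": joint torques, N m; "eef_pos": TCP position; "tcp_rot": TCP orientation; "ft_force": force on the tool from outside, world axes, zero at the start; "moment": the same for the moment, N m; "opening": opening from 0.0 (shut) to 1.0 (fully open); "grip_force": force on a finger pad.
Only numpy, scipy, OpenCV 4.12 (cv2) and the standard library are available. Lean on these libraries where they do the work, as an engineer would, in place of code of your own. Each camera call takes 0.05 s, during which the arm holds its last target. There are 200 camera calls.

TASK

Sweep the three loose steel nuts across the bench with your fingers and over its far edge, so that all three drop into the red bin hanging there, not into the blue one or onto the floor. Push them along the bench top, do not pick them up or lift them, and leave the brass bush, the tool holder and the oil can standing where they are.

Things in the scene. Friction and masses are not known exactly. Their poses are not given: they have to be found in the camera images.
- nut1_center (a point): bright steel M24 hexagon nut lying flat on the bench: 36 mm across the flats, 41.6 mm across the corners, 21.5 mm high, about 0.11 kg, slides freely. The point is its centre, 11 mm above the bench top; z is the nut's axis, x points square to one of its flats.
- nut2_center (a point): bright steel M24 hexagon nut lying flat on the bench: 36 mm across the flats, 41.6 mm across the corners, 21.5 mm high, about 0.11 kg, slides freely. The point is its centre, 11 mm above the bench top; z is the nut's axis, x points square to one of its flats.
- nut3_center (a point): bright steel M24 hexagon nut lying flat on the bench: 36 mm across the flats, 41.6 mm across the corners, 21.5 mm high, about 0.11 kg, slides freely. The point is its centre, 11 mm above the bench top; z is the nut's axis, x points square to one of its flats.
- bench_edge (a point): point on the bench's far edge, in line with the robot, level with the bench top (z = 0). The edge is straight, parallel to y, square and without a lip; the bench top is flat, 35 mm thick.
- red_bin: red plastic storage bin, open at the top, empty, hung below the bench's far edge. 150 mm wide (y), 235 mm deep (x), 4 mm walls. Its back wall, 125 mm high, is tucked 15 mm under the bench top; its sides slope down to a 62 mm front at +x. Its rim lies 41 mm below the bench top. Origin: middle of its underside, 103 mm beyond the bench edge. Fixed for the run.
- blue_bin: blue plastic bin holding bolts, hung beside the red one: the wrong bin. 150 mm wide (y), 235 mm deep (x), 4 mm walls. Its back wall, 125 mm high, is tucked 15 mm under the bench top; its sides slope down to a 62 mm front at +x. Its rim lies 41 mm below the bench top. Origin: middle of its underside, 103 mm beyond the bench edge. Fixed for the run.
- bush_center (a point): brass bush standing on end among the nuts: a tube 38 mm in outer diameter, 45 mm high; the point is its centre, half-way up. To be left alone.
- tool_holder: steel milling-machine collet chuck standing on its nut at the right (-y) of the work, 63 mm wide at its flange (48 to 66 mm up), 148 mm high, tapering upward; origin in the middle of its underside. To be left alone.
- oil_can: green oil can standing at the left (+y) of the work, 72 mm in diameter, body 110 mm high, with a thin brass spout reaching 53 mm to its own -x side at 175 mm height; origin in the middle of its underside. To be left alone.
Mind the look-alikes: they are no part of the job. What is shaped like the part that bears nut2_center but brown is not meant. Of the things shaped like the part that bears bush_center, the brass one is meant.

How it is judged:
By the outcome, as a careful person would: the job done as asked, in the order asked, and still so for the second after the job is handed in, with the robot touching nothing.
It also fails if it takes over 51 s, if anything falls off the work surface, if the arm or the gripper's body presses on something with over 40 N, if the wrist force passes 120 N, or if a joint passes its speed limit or range.

## Working session

There is one attempt and no reset: what is moved stays moved. The work goes in short steps, Python scripts to look and compute and a tool call to move; the robot and the scene stay as the last step left them, time stands still between calls to the robot, and variables do not carry over. Pictures are saved under pics/ and viewed, at most 10 in all, crops included, and the job is handed in when it is done.

Besides the shell and the picture viewer there is one more tool, called after "Request:" as a command line: name --argument value ..., lists and objects as JSON in quotes. move_arm: Moves the arm, as the interface text tells. Its arguments: {"type":"object","properties":{"commands":{"type":"array"}},"required":["commands"]}

```bash
mkdir -p pics
python3 - <<'E'
from cell import *
import cv2
for n in("top","side"):
    cv2.imwrite(f"pics/{n}0.png",read_camera(n)); c=camera_info(n); print(n,c["K"],c["cam_to_world"])
print(state())
E
```

```text
top [[486.55193969   0.         283.57006644]
 [  0.         486.55193969 215.4315013 ]
 [  0.           0.           1.        ]] [[ 1.43403533e-02 -9.87801912e-01  1.55053983e-01  4.07388204e+02]
 [-9.99797115e-01 -1.19717641e-02  1.61989548e-02 -7.62811130e+00]
 [-1.41450888e-02 -1.55254824e-01 -9.87773181e-01  1.07703263e+03]
 [ 0.00000000e+00  0.00000000e+00  0.00000000e+00  1.00000000e+00]]
side [[476.35524119   0.         278.59843815]
 [  0.         476.35524119 209.00230967]
 [  0.           0.           1.        ]] [[ 9.74355868e-01 -1.59062455e-01  1.59153316e-01  4.14607300e+02]
 [-2.24872223e-01 -6.63372311e-01  7.13701380e-01 -8.55944917e+02]
 [-7.94519035e-03 -7.31188288e-01 -6.82129432e-01  7.90557760e+02]
 [ 0.00000000e+00  0.00000000e+00  0.00000000e+00  1.00000000e+00]]
{'t': 0.1, 'joints': array([ 1.20141764e+00,  4.91513823e-01,  1.55938110e+00,  1.30238457e-05,
        1.09170324e+00, -1.05604878e-01]), 'qvel': array([ 1.30677832e-04, -9.42710405e-05, -1.72118070e-03,  1.19226518e-03,
       -1.60025661e-03, -1.18089515e-03]), 'tau': array([ 3.17433653e-03, -6.13623905e+01, -2.58603877e+01,  6.94504939e-02,
        4.70300729e-02, -2.81527105e-05]), 'eef_pos': array([162.85475903, 603.19078795, 214.11370219]), 'tcp_rot': array([-3.14059397e+00, -1.17475989e-04,  2.87781277e+00]), 'ft_force': array([-0.44301354, -0.37919048, -0.4165138 ]), 'moment': array([-0.00562448,  0.00470355, -0.02169277]), 'grip_force': 0.0, 'opening': 1.0020439335452083}
```

View pics/top0.png

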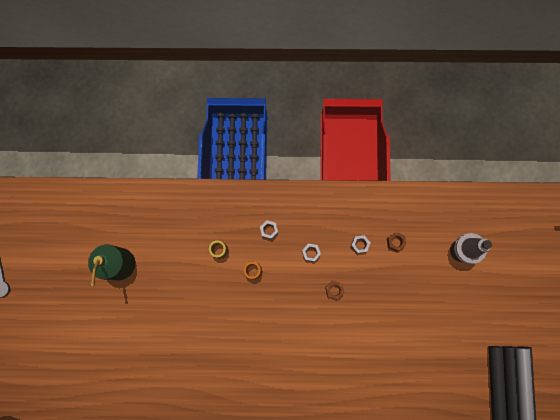

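View pics/side0.png

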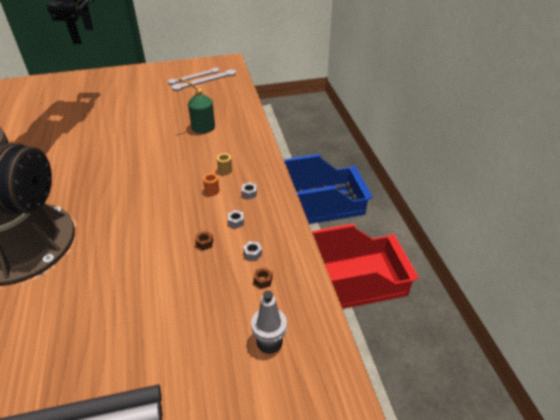

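The top view shows steel nuts near (269,230), (312,253) and (361,244), and brown nuts at (397,242) and (334,290). The brass bush is at (218,249) and the copper one at (253,271). The red bin spans u 322–388, with the edge at v≈181. Next I'll measure these.

```bash
cat > h.py <<'E'
from cell import *
import cv2, numpy as np
def ray(n,u,v,z):
    c=camera_info(n);T=c["cam_to_world"];d=T[:3,:3]@np.linalg.inv(c["K"])@[u,v,1];o=T[:3,3]
    return (o+d*(z-o[2])/d[2]).round(1)
def nuts(img,n):
    hsv=cv2.cvtColor(img,cv2.COLOR_BGR2HSV)
    m=((hsv[...,1]<70)&(hsv[...,2]>90)).astype(np.uint8)
    m=cv2.morphologyEx(m,cv2.MORPH_CLOSE,np.ones((3,3)))
    out=[]
    for c in cv2.findContours(m,cv2.RETR_EXTERNAL,cv2.CHAIN_APPROX_NONE)[0]:
        (u,v),r=cv2.minEnclosingCircle(c)
        if 5<r<16: 
            out.append((round(u,1),round(v,1),round(r,1),ray(n,u,v,21.5 if n=="top" else 16)))
    return out
E
python3 - <<'E'
from h import *
for n in("top","side"):
    print(n)
    for o in nuts(cv2.imread(f"pics/{n}0.png"),n): print(o)
t=lambda u,v,z:ray("top",u,v,z)
print("edge",[t(u,181,0) for u in(200,280,355,420)])
print("red",t(322,180,-41),t(389,180,-41),t(322,100,-90),t(383,100,-90))
print("red s",ray("side",312,232,-41),ray("side",333,304,-41))
print("blue",t(200,180,-41),t(267,180,-41))
print("bush",t(218,249,45),ray("side",224,157,45),"cop",t(253,271,45),"brown",t(397,242,21),t(334,290,21),"holder",t(470,248,57),"can",t(105,262,110))
im=cv2.imread("pics/top0.png")[150:310,190:500]
cv2.imwrite("pics/c.png",cv2.resize(im,None,fx=2.5,fy=2.5,interpolation=3))
E
```

```text
top
(0.5, 281.5, 14.5, array([420.7, 621.3,  21.5]))
(311.1, 252.2, 9.3, array([493.2, -51.1,  21.5]))
(360.7, 243.8, 9.0, array([ 512.7, -158.7,   21.5]))
(268.5, 229.0, 9.0, array([542.6,  42.2,  21.5]))
(169.5, 70.5, 5.1, array([909.1, 278.3,  21.5]))
side
(48.0, 258.0, 6.7, array([ 76.5, -80.5,  16. ]))
(252.3, 249.9, 9.2, array([ 510.1, -159.8,   16. ]))
(12.0, 221.5, 14.2, array([-19.2,  57.9,  16. ]))
(235.7, 218.0, 8.7, array([490.8, -52.2,  16. ]))
(248.7, 189.7, 8.2, array([538.6,  40.4,  16. ]))
(179.0, 82.5, 10.3, array([410.9, 636.3,  16. ]))
edge [array([653.3, 201. ,   0. ]), array([655.3,  19.3,   0. ]), array([ 657.2, -150.4,    0. ]), array([ 658.8, -296.8,    0. ])]
red [668.3 -78.4 -41. ] [ 670.  -235.4  -41. ] [886.1 -81.1 -90. ] [ 887.4 -234.3  -90. ]
red s [669.2 -84.7 -41. ] [ 654.1 -298.4  -41. ]
blue [665.1 209.1 -41. ] [666.9  50.9 -41. ]
bush [495.4 147.8  45. ] [495.  150.6  45. ] cop [449.9  72.1  45. ] brown [ 517.7 -237.5   21. ] [ 412.8 -100.7   21. ] holder [ 503.4 -381.3   57. ] can [461.  362.7 110. ]
```

View pics/c.png

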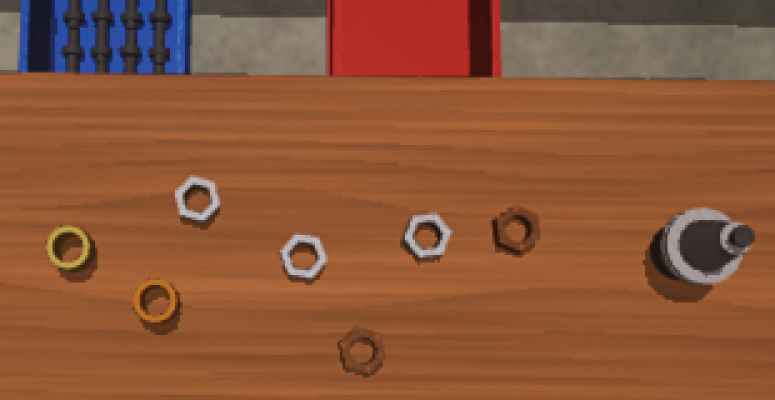

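Request:
move_arm --commands '[[[2.4,-3.0,0],[0,0,1.5],0.25],[[2.4,-3.0,0],[0,0,1.5],0.25],[[2.4,-3.0,0],[0,0,1.5],0.25],[[2.4,-3.0,0],[0,0,1.5],0.25],[[2.4,-3.0,0],[0,0,1.5],0.25],[[2.4,-3.0,0],[0,0,1.5],0.25],[[2.4,-3.0,0],[0,0,1.5],0.25],[[2.4,-3.0,0],[0,0,1.5],0.25],[[2.4,-3.0,0],[0,0,1.5],0.25],[[2.4,-3.0,0],[0,0,1.5],0.25]]'

```text
t: 1.1
eef_pos: [403.6, 302.0, 214.6]
tcp_rot: [-3.142, -0.0, 3.141]
ft_force: [-0.0, 0.4, 0.1]
opening: 0.261
grip_force: 0.0
```

Request:
move_arm --commands '[[[0.5,-4.6,0],[0,0,0],0.25],[[0.5,-4.6,0],[0,0,0],0.25],[[0.5,-4.6,0],[0,0,0],0.25],[[0.5,-4.6,0],[0,0,0],0.25],[[0.5,-4.6,0],[0,0,0],0.25],[[0.5,-4.6,0],[0,0,0],0.25],[[0.5,-4.6,0],[0,0,0],0.25],[[0.5,-4.6,0],[0,0,0],0.25],[[0.5,-4.6,0],[0,0,0],0.25],[[0.5,-4.6,0],[0,0,0],0.25]]'

```text
t: 2.1
eef_pos: [452.7, -158.6, 214.6]
tcp_rot: [3.141, -0.0, 3.139]
ft_force: [0.8, 0.4, 0.1]
opening: 0.247
grip_force: 0.0
```

Request:
move_arm --commands '[[[0,0,-4],[0,0,0],0.25],[[0,0,-4],[0,0,0],0.25],[[0,0,-4],[0,0,0],0.25],[[0,0,-4],[0,0,0],0.25],[[0,0,-2.5],[0,0,0],0.25],[[0,0,-1.5],[0,0,0],0.25],[[0,0,-0.7],[0,0,0],0.25],[[0,0,0],[0,0,0],0.25]]'

```text
t: 2.9
eef_pos: [452.7, -156.5, 7.1]
tcp_rot: [3.141, -0.001, 3.14]
ft_force: [-0.8, 0.4, -0.1]
opening: 0.249
grip_force: 0.0
```

Run:
```python
from h import *
i=read_camera("side"); cv2.imwrite("pics/s1.png",cv2.resize(i[100:360,130:430],None,fx=2,fy=2)); print(state()["eef_pos"],state()["ft_force"])
```

```text
[ 453.01773168 -156.61922022    7.77628799] [ 0.38732941 -0.29594799  0.18510458]
```

View pics/s1.png

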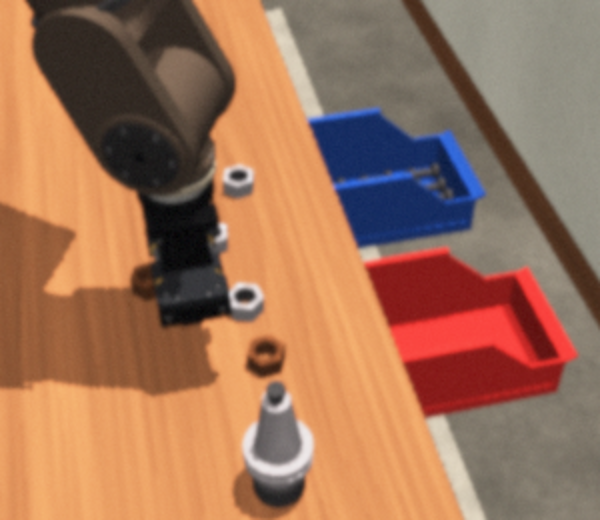

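The fingers are down behind nut A, clear of everything. Pushing now.

Request:
move_arm --commands '[[[1.0,-0.3,0],[0,0,0],0.25],[[1.0,0,0],[0,0,0],0.25],[[0.8,0,0],[0,0,0],0.25],[[1.0,0,0],[0,0,0],0.25],[[1.5,0,0],[0,0,0],0.25],[[1.5,0,0],[0,0,0],0.25],[[1.5,0,0],[0,0,0],0.25],[[1.5,0,0],[0,0,0],0.25],[[1.5,0,0],[0,0,0],0.25],[[1.5,0,0],[0,0,0],0.25]]'

```text
t: 3.95
eef_pos: [581.9, -159.3, 7.8]
tcp_rot: [3.141, -0.0, 3.14]
ft_force: [-1.3, 0.2, 0.9]
opening: 0.249
grip_force: 1.1
```

Request:
move_arm --commands '[[[1.5,0,0],[0,0,0],0.25],[[1.5,0,0],[0,0,0],0.25],[[1.5,0,0],[0,0,0],0.25],[[1.5,0,0],[0,0,0],0.25],[[1.5,0,0],[0,0,0],0.25],[[1.5,0,0],[0,0,0],0.25],[[1.5,0,0],[0,0,0],0.25],[[0,0,0],[0,0,0],0.25]]'

```text
t: 4.75
eef_pos: [687.6, -159.2, 7.6]
tcp_rot: [-3.141, 0.001, 3.14]
ft_force: [-0.9, 0.5, -0.2]
opening: 0.25
grip_force: 0.0
```

Run:
```python
from h import *
i=read_camera("side"); cv2.imwrite("pics/s2.png",cv2.resize(i[100:360,130:430],None,fx=2,fy=2)); print(state()["eef_pos"],state()["ft_force"])
```

```text
[ 686.34820664 -159.1862325     7.41516933] [-0.27763195 -0.50101934  0.17009347]
```

View pics/s2.png

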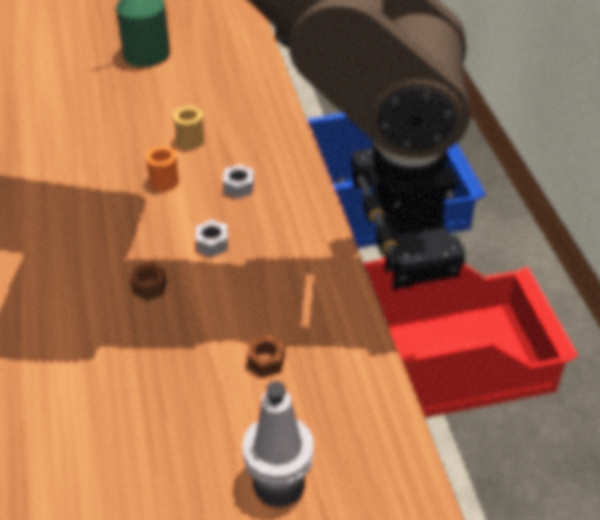

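Request:
move_arm --commands '[[[0,0,4],[0,0,0],0.25],[[0,0,4],[0,0,0],0.25],[[-3.9,2.1,0],[0,0,-4],0.25],[[-3.9,2.1,0],[0,0,-4],0.25],[[-3.9,2.1,0],[0,0,-4],0.25],[[-3.9,2.1,0],[0,0,-4],0.25],[[-3.9,2.1,0],[0,0,-4],0.25],[[-3.9,2.1,0],[0,0,-4],0.25],[[-0.2,0,0],[0,0,0],0.25],[[0,0,0],[0,0,0],0.25]]'

```text
t: 5.8
eef_pos: [449.2, -33.3, 88.2]
tcp_rot: [3.141, 0.0, 2.722]
ft_force: [0.8, -1.0, 0.3]
opening: 0.25
grip_force: 0.0
```

Run:
```python
from h import *
i=read_camera("top"); cv2.imwrite("pics/t3.png",cv2.resize(i[80:310,190:500],None,fx=2.5,fy=2.5)); print(state()["eef_pos"],state()["tcp_rot"])
for n in("top","side"):print(nuts(read_camera(n),n))
```

```text
[450.276348   -33.74052285  88.0957311 ] [3.14128942e+00 1.17932156e-03 2.72130883e+00]
[(1.0, 281.5, 14.5, array([420.7, 620.2,  21.5])), (268.4, 228.9, 8.9, array([542.8,  42.5,  21.5])), (275.5, 108.5, 5.7, array([819.1,  31.6,  21.5])), (215.7, 92.3, 11.9, array([856.8, 169.4,  21.5])), (228.0, 81.0, 5.1, array([884.5, 142. ,  21.5])), (219.0, 72.0, 7.1, array([906.3, 163.5,  21.5])), (283.5, 47.0, 6.5, array([969. ,  15.5,  21.5])), (263.5, 46.5, 11.5, array([970. ,  62. ,  21.5])), (240.0, 28.0, 5.1, array([1016. ,  118.1,   21.5])), (254.6, 20.4, 6.6, array([1035.3,   84.3,   21.5]))]
[(47.5, 257.5, 5.7, array([ 75.3, -78.8,  16. ])), (235.4, 218.1, 9.0, array([490.1, -52.4,  16. ])), (248.7, 189.9, 8.3, array([538.5,  39.7,  16. ]))]
```

View pics/t3.png

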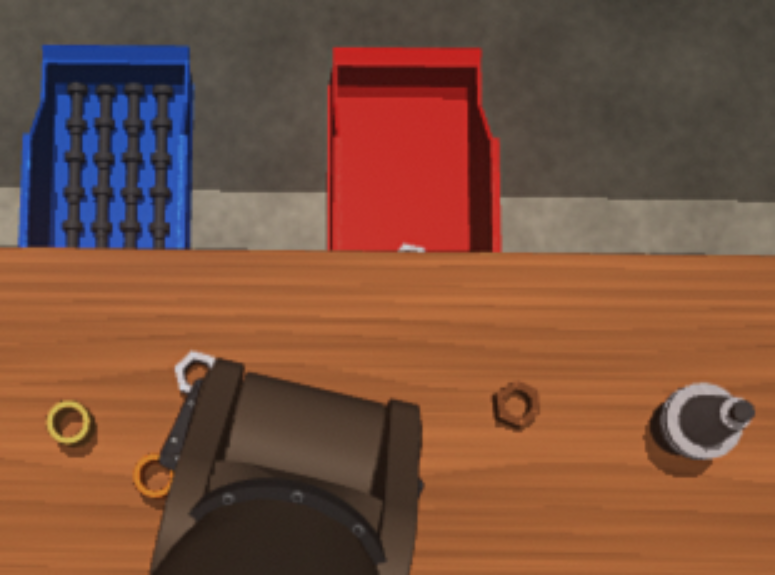

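Nut A is in the red bin: it shows at the bench edge, around (411,247) in the crop. Nut B is next.

Request:
move_arm --commands '[[[0,0,-3.5],[0,0,0],0.25],[[0,0,-3.0],[0,0,0],0.25],[[0,0,-1.6],[0,0,0],0.25],[[0,0,0],[0,0,0],0.25],[[0.9,-0.4,0],[0,0,0],0.25],[[0.9,-0.4,0],[0,0,0],0.25],[[1.0,-0.45,0],[0,0,0],0.25],[[1.4,-0.62,0],[0,0,0],0.25],[[1.4,-0.62,0],[0,0,0],0.25],[[1.4,-0.62,0],[0,0,0],0.25]]'

```text
t: 6.95
eef_pos: [521.4, -65.4, 7.5]
tcp_rot: [3.141, 0.001, 2.721]
ft_force: [0.0, 0.3, 0.2]
opening: 0.251
grip_force: 0.8
```

Request:
move_arm --commands '[[[1.4,-0.62,0],[0,0,0],0.25],[[1.4,-0.62,0],[0,0,0],0.25],[[1.4,-0.62,0],[0,0,0],0.25],[[1.4,-0.62,0],[0,0,0],0.25]]'

```text
t: 7.35
eef_pos: [577.4, -90.2, 7.6]
tcp_rot: [3.141, 0.001, 2.721]
ft_force: [-0.4, 0.4, -0.2]
opening: 0.251
grip_force: 0.7
```

Run:
```python
from h import *
i=read_camera("top"); cv2.imwrite("pics/t4.png",i[80:310,190:500]); print(state()["eef_pos"],state()["tcp_rot"])
for n in("top","side"):print([o for o in nuts(read_camera(n),n) if 480<o[3][0]<700])
```

```text
[579.61577775 -91.23062554   7.76681498] [3.14096453 0.00387629 2.72029886]
[(268.5, 228.5, 8.9, array([543.7,  42.2,  21.5])), (253.0, 170.5, 6.5, array([673.7,  79.3,  21.5]))]
[(286.5, 225.5, 9.3, array([ 600.5, -103.9,   16. ])), (248.9, 189.9, 8.5, array([539.1,  39.7,  16. ])), (274.0, 164.5, 11.0, array([622.3, 125.7,  16. ]))]
```

Nut B is tracking well, so I'll continue over the edge.

Request:
move_arm --commands '[[[1.4,-0.62,0],[0,0,0],0.25],[[1.4,-0.62,0],[0,0,0],0.25],[[1.4,-0.62,0],[0,0,0],0.25],[[1.4,-0.62,0],[0,0,0],0.25],[[1.4,-0.62,0],[0,0,0],0.25],[[1.4,-0.62,0],[0,0,0],0.25],[[1.4,-0.62,0],[0,0,0],0.25],[[1.2,-0.5,0],[0,0,0],0.25],[[0,0,0],[0,0,0],0.25]]'

```text
t: 8.4
eef_pos: [686.5, -138.2, 6.9]
tcp_rot: [3.141, 0.001, 2.721]
ft_force: [-0.7, -0.4, -0.5]
opening: 0.252
grip_force: 0.0
```

Request:
move_arm --commands '[[[0,0,4],[0,0,0],0.25],[[0,0,4],[0,0,0],0.25],[[-2.4,3.1,0],[0,0,-4.8],0.25],[[-2.4,3.1,0],[0,0,-4.8],0.25],[[-2.4,3.1,0],[0,0,-4.8],0.25],[[-2.4,3.1,0],[0,0,-4.8],0.25],[[-2.4,3.1,0],[0,0,-4.8],0.25],[[-2.4,3.1,0],[0,0,-4.8],0.25],[[-2.5,3.1,0],[0,0,-4.7],0.25],[[0,0,0],[0,0,0],0.25]]'

```text
t: 9.4
eef_pos: [512.8, 81.9, 87.0]
tcp_rot: [-3.14, -0.002, 2.137]
ft_force: [0.0, -0.4, -0.1]
opening: 0.25
grip_force: 0.0
```

Run:
```python
from h import *
i=read_camera("top"); cv2.imwrite("pics/t5.png",cv2.resize(i[80:310,190:500],None,fx=2.5,fy=2.5)); print(state()["eef_pos"],state()["tcp_rot"])
print([o for o in nuts(read_camera("side"),"side") if 480<o[3][0]<700])
```

```text
[514.87060959  80.5813009   87.12222744] [-3.14111704e+00 -3.40870662e-04  2.13880559e+00]
[(248.7, 189.9, 8.3, array([538.4,  39.9,  16. ])), (225.0, 85.0, 15.0, array([558.1, 582.6,  16. ]))]
```

View pics/t5.png

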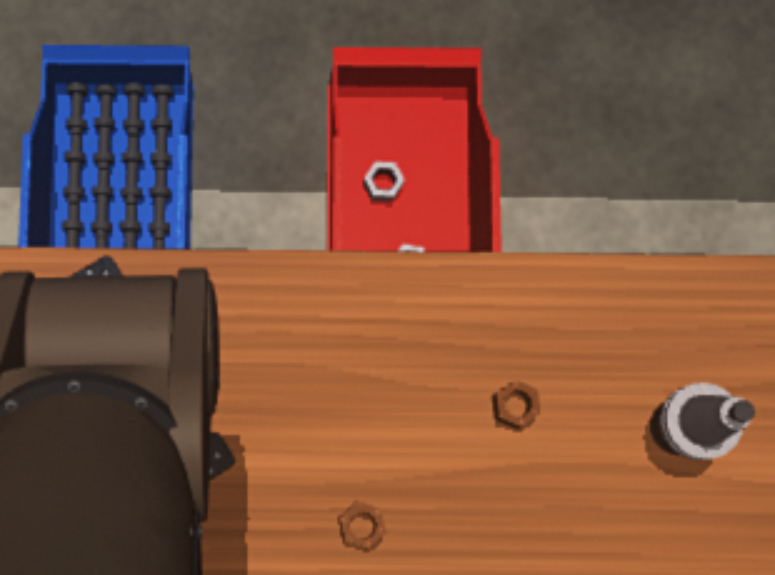

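Nuts A and B are both in the red bin. Nut C is next.

Request:
move_arm --commands '[[[0,0,-3.5],[0,0,0],0.25],[[0,0,-3.0],[0,0,0],0.25],[[0,0,-1.5],[0,0,0],0.25],[[0,0,0],[0,0,0],0.25],[[0.5,-0.8,0],[0,0,0],0.25],[[0.5,-0.8,0],[0,0,0],0.25],[[0.6,-0.95,0],[0,0,0],0.25],[[0.8,-1.27,0],[0,0,0],0.25],[[0.8,-1.27,0],[0,0,0],0.25],[[0.8,-1.27,0],[0,0,0],0.25]]'

```text
t: 10.5
eef_pos: [557.8, 14.2, 7.0]
tcp_rot: [3.141, 0.0, 2.136]
ft_force: [-0.6, 1.5, 1.2]
opening: 0.251
grip_force: 0.9
```

Request:
move_arm --commands '[[[0.8,-1.27,0],[0,0,0],0.25],[[0.8,-1.27,0],[0,0,0],0.25],[[0.8,-1.27,0],[0,0,0],0.25],[[0.8,-1.27,0],[0,0,0],0.25]]'

```text
t: 10.9
eef_pos: [589.6, -36.4, 6.6]
tcp_rot: [-3.142, -0.0, 2.136]
ft_force: [0.0, 1.7, 1.6]
opening: 0.248
grip_force: 0.9
```

Run:
```python
from h import *
print(state()["eef_pos"],state()["tcp_rot"])
for n in("top","side"):print([o for o in nuts(read_camera(n),n) if 480<o[3][0]<700])
```

```text
[589.55776238 -36.39860924   6.60370643] [-3.14155949e+00 -7.81059284e-05  2.13603748e+00]
[]
[(282.5, 213.5, 8.7, array([600.8, -62.8,  16. ])), (274.0, 148.0, 11.0, array([638.5, 198.2,  16. ]))]
```

Request:
move_arm --commands '[[[0.8,-1.27,0],[0,0,0],0.25],[[0.8,-1.27,0],[0,0,0],0.25],[[0.8,-1.27,0],[0,0,0],0.25],[[0.8,-1.27,0],[0,0,0],0.25],[[0.8,-1.27,0],[0,0,0],0.25],[[0.8,-1.27,0],[0,0,0],0.25],[[0.8,-1.27,0],[0,0,0],0.25],[[0.9,-1.1,0],[0,0,0],0.25],[[1.4,-0.6,0],[0,0,0],0.25],[[1.4,-0.4,0],[0,0,0],0.25]]'

```text
t: 12.0
eef_pos: [682.8, -146.6, 6.8]
tcp_rot: [3.141, 0.0, 2.135]
ft_force: [-0.9, 0.8, -0.9]
opening: 0.248
grip_force: 0.0
```

Request:
move_arm --commands '[[[0,0,0],[0,0,0],0.25],[[0,0,4],[0,0,0],0.25],[[0,0,4],[0,0,0],0.25],[[0,0,4],[0,0,0],0.25],[[0,0,4],[0,0,0],0.25],[[-4,2,0],[0,0,0],0.25],[[-4,2,0],[0,0,0],0.25],[[-4,2,0],[0,0,0],0.25],[[-4,2,0],[0,0,0],0.25],[[0,0,0],[0,0,0],0.25]]'

```text
t: 13.0
eef_pos: [516.9, -63.0, 166.8]
tcp_rot: [-3.139, -0.003, 2.137]
ft_force: [-0.4, 0.1, 0.6]
opening: 0.252
grip_force: 0.0
```

Run:
```python
from h import *
i=read_camera("top"); cv2.imwrite("pics/t6.png",cv2.resize(i[80:310,190:500],None,fx=2.5,fy=2.5)); print(state()["eef_pos"],state()["qvel"].round(3))
```

```text
[519.84672138 -64.21020964 167.25457353] [-0.015  0.041 -0.089 -0.     0.002 -0.005]
```

View pics/t6.png

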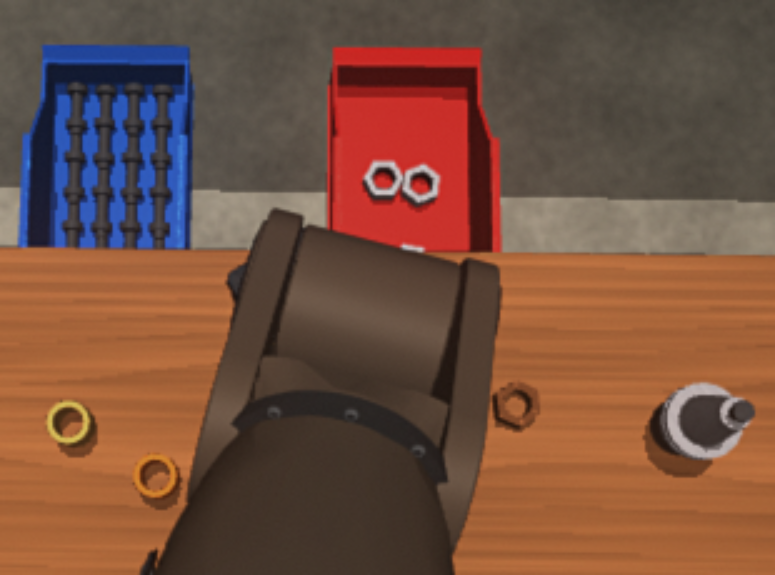

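All three nuts are in the red bin: two at (383,180) and (421,184) in the crop, and the third at the bench edge, (412,247). The bushes and the tool holder stand where they were.

```bash
python3 -c "
from cell import env
print(env.job_done())"
```

```text
the job is handed in; nothing more can be done
None
```

All three steel nuts were pushed along the bench and over the far edge into the red bin; the last picture shows the bush and tool holder unmoved, the arm never went near the oil can, and the job was handed in at about 13 s (no verdict returned).

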